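# Snap the filter cap onto a washer's drain-filter spigot and keep it pressed

### The arm

A 6-joint arm with a two-finger parallel gripper is mounted at the origin on the work surface. World frame = base frame: x ahead of the robot, y to its left, z up, the work surface at z = 0. Lengths are in m, angles in rad, forces in N, time in s.
With the tool pointing down it reaches from about 0.325 to 0.85 m from the base axis. Payload 15.5 kg.
Tool frame: the origin (TCP) lies at the very end of the fingers, on their centre line; the grasp point (between the pads) lies 19 mm behind it; z points along the fingers, y is the line along which they close (so a half turn about z gives the same grasp; the last joint's range is limited). The gripper opens to 91 mm and grips with 3 to 60 N. Pads are 32 mm wide; open, the fingers measure 118 mm over their backs; the gripper's body (76 mm by 178 mm) begins 60 mm behind the grasp point.
Start: joints at [-1.208, 0.494, 1.345, -0, 1.302, -0.096], TCP at [0.276, -0.561, 0.214] pointing down, gripper open.
Joint ranges: [-2.91, 2.91], [-0.82, 2.16], [0.22, 2.67], [-1.22, 4.37], [0.12, 2.79], [-3.08, 3.08]. Speed limits (rad/s): [1.89, 1.89, 2.57, 3.01, 3.01, 3.01].

### API

Orientations are given as a rotation vector (axis times angle).
In Python, from bench import env, optics, telemetry gives the robot as it stands (env), with the cameras (optics) and the readings (telemetry).
- The arm moves only by the tool jog_arm, called after "Call:" as a command line: name --argument value ..., lists and objects as JSON in quotes. Schema: {"type":"object","properties":{"increments":{"type":"array","items":{"type":"array","items":{"type":"array","items":{"type":"number"},"minItems":5,"maxItems":5},"minItems":1,"maxItems":8},"minItems":1,"maxItems":1},"grip_n":{"type":"number"},"only":{"type":"string"},"quiet":{"type":"boolean"},"lines":{"type":"string"}},"required":["increments"],"additionalProperties":false}. increments is a list that holds a single list of rows (three levels of brackets), with 1 to 8 rows, each of 5 numbers: the finger opening in m, then dx, dy, dz in normalised numbers (1 is 1 m), then a turn about the tool's z in parts of the range, where 1.0 means 2 pi rad; each row is the pose to reach, as a shift and turn from the pose commanded when the call began, along the tool's axes at that moment; what a row does not reach only later rows make up. A row lasts 1/10 s, in which the tool goes at most 0.05 m and 0.15 rad, less where a joint would pass 70% of its speed; a pose out of reach is approached as far as the arm can. The fingers move at their own pace and stop on an object; grip_n is the grip in N (left out, the last holds). Time passes only in rows, so rows that do not move let the fingers close. The tool returns the time, the measured TCP pose, the force, the opening and the grip force at its end. only (a regular expression) keeps the lines of the reply that match it, lines (a string "A,B") keeps lines A to B, and quiet returns only ok. Shift and turn numbers lie between -1 and 1, and a call with a number outside is refused. Input that does not fit is refused with a message, and nothing moves.
- telemetry.get_state(): the state, without advancing time (a new reading comes with each control period).
- optics.camera(name): name is "scene" or "top" or "wrist"; returns a dict with "color" (420x560x3 uint8, red, green, blue), "K" (3x3 intrinsics, pixels), "eye" and "orientation" of the camera in the world. Camera axes: x right, y up, looking along -z (the intrinsics and any distortion apply to the point x, -y, -z); pixel columns grow to the right and rows downward; lengths in m; the calibration is good to about 2 mm. The wrist camera is an equidistant fisheye: a pixel r from the principal point sees the ray r / f radians off the axis. A picture is of the moment at which its call begins. There is no depth.
- env.finish_job(): hands the job in; it is judged then, once.
The state is a dict: "time": time; "joint_pos": joint angles; "joint_velocities": joint speeds; "effort": joint torques, N m; "tcp_pos": TCP position; "tool_rot": TCP orientation; "contact_force": force on the tool from outside, world axes, zero at the start; "ft_torque": the same for the moment, N m; "grip_width": finger opening in m; "gripper_force": force on a finger pad.
Only numpy, scipy, OpenCV 4.12 (cv2) and the standard library are available. Lean on these libraries where they do the work, as an engineer would, in place of code of your own. Each camera call takes 0.05 s, during which the arm holds its last target. There are 200 camera calls.

### The job

Take the orange filter cap out of the steel catch tray and push it straight down onto the white spigot of the washer's drain-filter housing until you feel it click over the catches. Do not ease off when the force drops: keep pressing firmly, so that the rubber gasket under the cap stays well squeezed, and finish while still holding the cap pressed down like that, without letting go. Leave the grey cap in the tray and do not disturb the other things on the worktop.

Things in the scene. Friction and masses are not known exactly. Their poses are not given: they have to be found in the camera images.
- cap: orange snap cap, the one to fit, upright in the tray: a round cup, open below, 44 mm outside, 34 mm high to its flat top, with a grip bar on top (54 mm high in all). Origin: centre of the lower rim; z up, x along the bar. Inside the rim is a lip 4 mm high with a 29 mm bore; above it the cavity is 37 mm wide, its ceiling 30 mm above the rim. About 60 g.
- cap_bar (a point): middle of the orange cap's grip bar, 44 mm above the cap's rim. The bar is 40 mm long (the cap's x), 16 mm thick (its y) and 20 mm high; beside it the cap's top is a flat shoulder, 10 mm below this point, on which fingertips that pinch the bar can push.
- cap_grey: grey snap cap of the same shape and size, beside the orange one in the tray (either may be on either side, 90 mm apart); it stays there. Origin: centre of its lower rim.
- tray: fixed open steel catch tray, 130 (its x) by 200 mm (its y), walls 16 mm high, floor 4 mm thick; may be to the robot's left or right, the housing on the other side. Origin: centre of its underside. Caps stand 10 mm to the -x side of its middle, 45 mm to either side in y. A white outlet box with orange edge, up to 66 mm high, stands from 70 to 140 mm on its +x side.
- housing: fixed grey drain-filter housing, 120 x 120 x 42 mm, with a round white deck (92 mm wide) whose top is 50 mm above the worktop; the white spigot stands in its middle. Origin: centre of the underside, z up. Two black hose stubs stick out of its +x side, up to 105 mm from the origin.
- spigot (a point): foot of the white spigot, on its axis at the deck's top, 50 mm above the worktop. The spigot is a fixed upright stud, 26 mm across. Four sprung steel balls bulge 3.5 mm from its side, centres 14.8 mm above this point. The cap fits at any yaw; fully pressed, its rim is 2 mm, its shoulder 36 mm and its bar's top 56 mm above this point.
- spigot_top (a point): centre of the spigot's top, 30 mm above its foot; its top 6 mm taper to 16 mm across. A cap pushed down meets the balls with its rim 10 to 12 mm below this point; the push rises to about 11 N and, with the rim about 18 mm below, the lip slips under the balls and the push drops to almost nothing (the click). The rim meets the gasket 24 mm below this point.
- gasket (a joint): how far the black rubber gasket ring (48 mm outside, at the spigot's foot, its top 6 mm above the deck) is squeezed down: 0 free, 0.004 m fully. Its spring gives 2.5 N per mm, 10 N at the stop. A clicked-on cap left alone squeezes it by under 1 mm; well squeezed is more than half its travel.
- spare_ring: loose black rubber ring, 48 mm outside, 6 mm high, between the work places; a bystander, to be left alone. Origin: on or in its underside.
- driver: screwdriver lying on the worktop, about 200 mm long; a bystander, to be left alone. Origin: on or in its underside.
- bottle: blue detergent bottle, 72 mm wide, 190 mm tall, at the far middle; a bystander, to be left alone. Origin: on or in its underside.
- jar: white jar, 60 mm wide, 90 mm tall, at the near left; a bystander, to be left alone. Origin: on or in its underside.
- carton: cardboard carton 70 x 90 x 60 mm, at the far middle; a bystander, to be left alone. Origin: on or in its underside.
- token_cup: clear cup, 70 mm wide, 70 mm tall, at the near right; a bystander, to be left alone. Origin: on or in its underside.

How it is judged:
On the way, in this order (a step that is already met when the one before it is completed fails the run):
1. the orange cap is gripped and lifted clear of the tray (height (world z) of cap above 0.04 m and contact force between the fingers and cap above 1 N), for 0.1 s.
2. the orange cap is clicked under the catches of the spigot, upright and central (horizontal distance between cap and spigot below 0.004 m and angle between cap's own z axis and vertical below 0.1 rad and z of cap in the frame of spigot below 0.0075 m), for 0.2 s.
At the end, for the whole second after the job is handed in: The orange cap is clicked onto the spigot (its rim under 7.5 mm above the deck, within 4 mm of the axis, tilted under 0.1 rad) and at rest, the fingers still press on it (over 2 N) and hold the gasket squeezed by more than 2 mm, all through the last second; the grey cap has moved less than 20 mm (all of step 2 and value of joint gasket above 0.002 m and contact force between the fingers and cap above 2 N and linear speed of cap below 0.02 m/s and distance of cap_grey from where it was at the start of the episode below 0.02 m); the arm keeps its last pose, push and grip.
It fails at once if the grey cap is moved by more than 20 mm (distance of cap_grey from where it was at the start of the episode above 0.02 m).
It fails at once if one of the other loose things on the worktop is moved by more than 30 mm (distance of any of spare_ring, driver, bottle, jar, carton, token_cup from where it was at the start of the episode above 0.03 m).
It also fails if it takes over 40 s, if anything falls off the work surface, if the arm or the gripper's body presses on something with over 40 N, if the wrist force passes 120 N, or if a joint passes its speed limit or range.

## Working session

There is one attempt and no reset: what is moved stays moved. The work goes in short steps, Python scripts to look and compute and a tool call to move; the robot and the scene stay as the last step left them, time stands still between calls to the robot, and variables do not carry over. Pictures are saved under pics/ and viewed, at most 12 in all, crops included, and the job is handed in when it is done.

```bash
ls; mkdir -p pics
```

Create h.py:
```python
import numpy as np, cv2
from scipy.spatial.transform import Rotation as R
from bench import env, optics, telemetry
def rot(o):
    o=np.array(o,float)
    return o if o.shape==(3,3) else (R.from_rotvec(o).as_matrix() if o.size==3 else R.from_quat(o).as_matrix())
def px2w(c,u,v,z,fish=False):
    K=np.array(c["K"]); x=(u-K[0,2])/K[0,0]; y=(v-K[1,2])/K[1,1]
    if fish:
        r=np.hypot(x,y); s=np.sin(r)/max(r,1e-9); d=np.array([x*s,-y*s,-np.cos(r)])
    else: d=np.array([x,-y,-1.])
    d=rot(c["orientation"])@d; e=np.array(c["eye"]); return e+d*(z-e[2])/d[2]
def save(n,c): cv2.imwrite(f"pics/{n}.png",c["color"][:,:,::-1])
```

Run:
```python
from h import *
for n in("top","scene"):
    c=optics.camera(n); save(n+"0",c); print(n,c["K"],c["eye"],c["orientation"],[k for k in c])
s=telemetry.get_state(); print(s)
c=optics.camera("top"); import pickle; pickle.dump(c,open("top.pkl","wb"))
```

```text
bench.py
pics
top [[531.76543731   0.         282.68187273]
 [  0.         531.76543731 213.51910242]
 [  0.           0.           1.        ]] [ 0.22299281 -0.00648865  1.51659941] [ 0.16600055 -0.16656333 -1.54505427] ['color', 'K', 'eye', 'orientation']
scene [[494.22537516   0.         276.11339078]
 [  0.         494.22537516 213.44810154]
 [  0.           0.           1.        ]] [1.29849628 0.25782492 0.96005965] [0.52181493 0.71848823 1.79641022] ['color', 'K', 'eye', 'orientation']
{'time': 0.1, 'joint_pos': array([-1.20850214e+00,  4.94134770e-01,  1.34604201e+00, -3.42240013e-05,
        1.30249327e+00, -9.55236336e-02]), 'joint_velocities': array([-0.00034573, -0.00153198, -0.00260527,  0.00025456,  0.00058321,
        0.00118747]), 'effort': array([ 2.53936501e-03, -8.80241776e+01, -3.82546592e+01,  7.10259005e-02,
        4.83126158e-02, -3.42171484e-05]), 'tcp_pos': array([ 0.27610745, -0.56033987,  0.21339856]), 'tool_rot': array([-3.05860387e+00, -7.12647180e-01,  2.76343590e-04]), 'contact_force': array([ 0.57118624,  0.34609566, -0.95478473]), 'ft_torque': array([-0.03838494, -0.01319134,  0.05363651]), 'gripper_force': 0.0, 'grip_width': 0.09094973614985405}
```

View pics/top0.png

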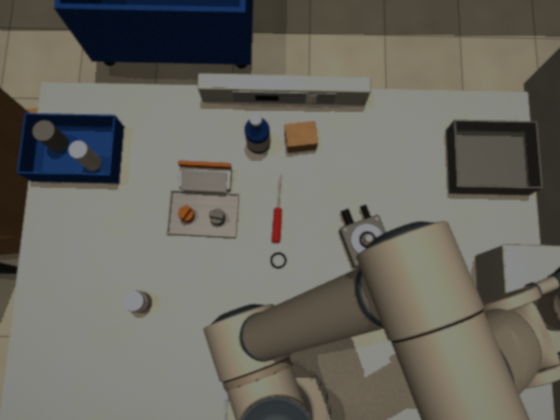

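The top view shows the tray at the left, with the orange cap at about (187,214) and the grey cap at (217,217). The housing is at (368,240) on the right, partly under the arm. I'll magnify both places.

Run:
```python
from h import *; import pickle
c=pickle.load(open("top.pkl","rb")); im=c["color"][:,:,::-1]
a=im[185:245,165:240]; b=im[200:260,335:410]
f=lambda x:cv2.resize(x,None,fx=5.3,fy=5.3,interpolation=cv2.INTER_CUBIC)
o=cv2.convertScaleAbs(np.hstack([f(a),f(b)]),alpha=1.6); cv2.imwrite("pics/crop1.png",o)
for n,u,v,z in[("cap",187,214,.05),("grey",217,217,.05),("spig",368,240,.08)]: print(n,px2w(c,u,v,z))
for n,u,v in[("ring",278,260),("driver",277,210),("bottle",257,140)]:print(n,px2w(c,u,v,0))
```

```text
cap [0.53248442 0.26574551 0.05      ]
grey [0.52551058 0.18081031 0.05      ]
spig [ 0.46320985 -0.23875776  0.08      ]
ring [0.41355894 0.00692721 0.        ]
driver [0.56014362 0.01292783 0.        ]
bottle [0.77453042 0.07766339 0.        ]
```

View pics/crop1.png

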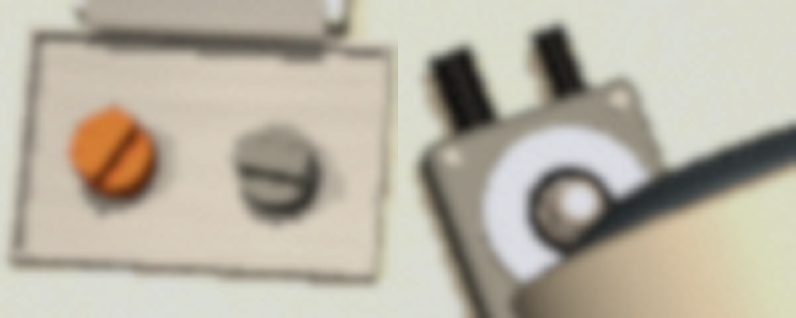

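View pics/scene0.png

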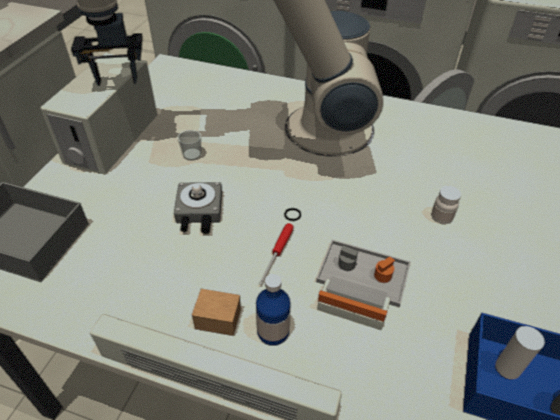

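Add to h.py:
```python
def go(x,y,z,s=None):
    s=s or telemetry.get_state(); M=R.from_rotvec(s["tool_rot"]).as_matrix()
    d=M.T@(np.array([x,y,z])-s["tcp_pos"]); print("tool delta",d.round(4),"dist",np.linalg.norm(d).round(3),"tooly ang",np.degrees(np.arctan2(M[1,1],M[0,1])).round(2),"q6",s["joint_pos"][5].round(2)); return d
```

```bash
python3 -c "
from h import *
go(.44,-.22,.21)"
```

Call:
jog_arm --increments '[[[0.06, 0.04, -0.03, 0, 0], [0.06, 0.08, -0.06, 0, 0], [0.06, 0.12, -0.09, 0, 0], [0.06, 0.155, -0.12, 0, 0], [0.06, 0.19, -0.15, 0, 0], [0.06, 0.23, -0.18, 0, 0], [0.06, 0.265, -0.21, 0, 0], [0.06, 0.297, -0.233, 0.004, 0]]]' --grip_n 15

```text
time: 0.95
tcp_pos: [0.4401, -0.2182, 0.2102]
tool_rot: [3.059, 0.713, 0.001]
contact_force: [0.1, -1.3, -0.5]
grip_width: 0.0601
gripper_force: 0.0
```

Run:
```python
from h import *; import pickle
c=optics.camera("wrist"); save("w1",c); pickle.dump(c,open("w1.pkl","wb")); print(c["K"],c["eye"],c["orientation"],telemetry.get_state()["tcp_pos"])
```

```text
[[325.1922621    0.         281.80282163]
 [  0.         325.1922621  206.22729398]
 [  0.           0.           1.        ]] [ 0.51493003 -0.18071911  0.38134496] [-0.26774579  0.16574879 -1.10571264] [ 0.44163407 -0.21404852  0.20941806]
```

View pics/w1.png

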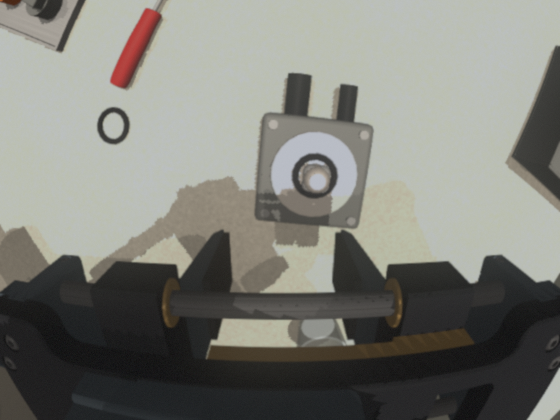

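The wrist view shows the housing, with the deck centred near (314,174), the gasket ring at (314,176) and the spigot top at (317,178). The ring and the driver are off to the left. I'll refine with a fit.

Run:
```python
from h import *; import pickle
optics.camera("wrist"); optics.camera("wrist"); c=optics.camera("wrist"); pickle.dump(c,open("w2.pkl","wb"))
im=c["color"].astype(int); print(c["eye"])
s=np.array([314,173])
# reproject to plane z grid & segment
def rect(c,cx,cy,z,h,px,fish):
    n=int(2*h/px); X,Y=np.meshgrid(cx-h+np.arange(n)*px,cy-h+np.arange(n)*px)
    P=np.stack([X,Y,np.full_like(X,z)],-1)-c["eye"]; q=P@rot(c["orientation"]); K=np.array(c["K"])
    x,y,w=q[...,0],-q[...,1],-q[...,2]
    if fish: r=np.hypot(x,y); t=np.arctan2(r,w); k=t/np.maximum(r,1e-9); x,y=x*k,y*k
    else: x,y=x/w,y/w
    return cv2.remap(c["color"],(K[0,0]*x+K[0,2]).astype(np.float32),(K[1,1]*y+K[1,2]).astype(np.float32),cv2.INTER_CUBIC)
tops=px2w(c,317,178,.08,True); deck=px2w(c,314,173,.05,True); print(tops,deck,px2w(c,314,176,.056,True))
cx,cy=deck[:2]
o=[]
for z in(.05,.056,.08):
    r=rect(c,cx,cy,z,.06,.0003,True)
    for d in (-1,1):
        pass
    for R0 in ({.05:.046,.056:.024,.08:.008}[z],):
        cv2.circle(r,(200,200),int(R0/.0003),(255,0,0),1)
    cv2.drawMarker(r,(200,200),(255,0,0)); o.append(cv2.flip(r,0))
oo=np.hstack(o)[:,:,::-1]; cv2.imwrite("pics/rect1.png",cv2.resize(oo,(798,266)))
# top camera estimate
t=optics.camera("top"); pickle.dump(t,open("top2.pkl","wb"))
```

```text
[ 0.51505157 -0.18085161  0.38081368]
[ 0.47174905 -0.23955113  0.08      ] [ 0.47073136 -0.24011752  0.05      ] [ 0.46876029 -0.24049643  0.056     ]
```

View pics/rect1.png

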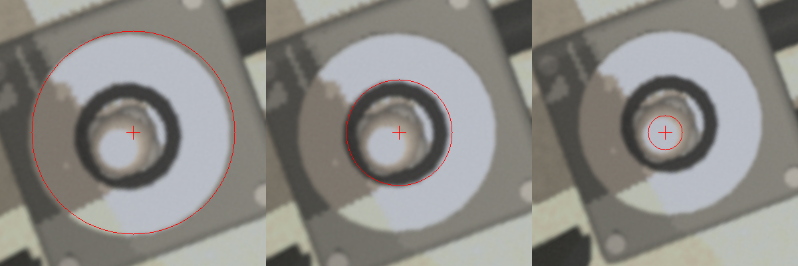

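```bash
python3 -c "
from h import *
go(.52,.25,.20)"
```

```text
tool delta [ 0.2804 -0.3864  0.0098] dist 0.477 tooly ang -63.73 q6 0.53
```

Careful with the scale: turns go in shares of 2 pi rad. That gives: -1.12 rad is -0.1783.

Call:
jog_arm --increments '[[[0.06, 0.024, -0.032, 0, -0.0223], [0.06, 0.048, -0.064, 0, -0.0446], [0.06, 0.072, -0.096, 0, -0.0668], [0.06, 0.096, -0.128, 0, -0.0891], [0.06, 0.12, -0.16, 0, -0.1114], [0.06, 0.144, -0.192, 0, -0.1337], [0.06, 0.168, -0.224, 0, -0.156], [0.06, 0.192, -0.256, 0, -0.1783]]]'

```text
time: 2.0
tcp_pos: [0.4993, 0.0944, 0.21]
tool_rot: [2.209, 2.233, 0.0]
contact_force: [1.3, -0.0, 0.1]
grip_width: 0.0604
gripper_force: 0.0
```

```bash
python3 -c "
from h import *
go(.52,.25,.20)"
```

```text
tool delta [0.1554 0.0224 0.01  ] dist 0.157 tooly ang 0.62 q6 0.06
```

Scaled: -0.84 rad is -0.1337.

Call:
jog_arm --increments '[[[0.06, 0.026, 0.004, 0, -0.0223], [0.06, 0.052, 0.008, 0, -0.0446], [0.06, 0.078, 0.012, 0, -0.0668], [0.06, 0.104, 0.016, 0, -0.0891], [0.06, 0.13, 0.02, 0, -0.1114], [0.06, 0.155, 0.022, 0.01, -0.1337], [0.06, 0.155, 0.022, 0.01, -0.1337]]]'

```text
time: 2.7
tcp_pos: [0.5201, 0.2502, 0.1988]
tool_rot: [-1.105, -2.94, 0.001]
contact_force: [-0.2, -0.9, -0.4]
grip_width: 0.0601
gripper_force: 0.0
```

Run:
```python
from h import *; import pickle
optics.camera("wrist"); c=optics.camera("wrist"); pickle.dump(c,open("w3.pkl","wb")); save("w3",c); print(telemetry.get_state()["tcp_pos"]); go(.5325,.2657,.2)
t=optics.camera("top"); pickle.dump(t,open("top2.pkl","wb"))
```

```text
[0.52002357 0.24825321 0.19961183]
tool delta [ 0.0023  0.0213 -0.0004] dist 0.021 tooly ang 48.38 q6 -0.5
```

View pics/w3.png

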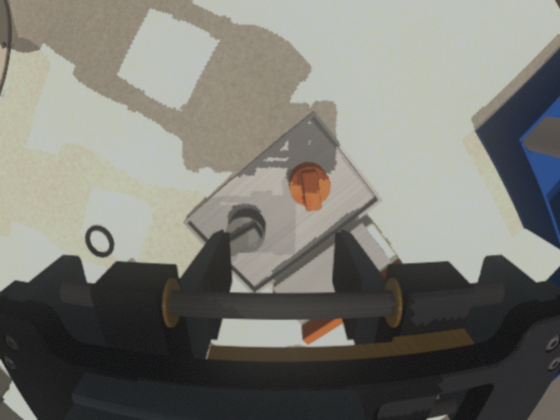

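The wrist view shows the orange cap at about (310,186), with its bar nearly vertical in the image, so nearly along tool x. The grey cap is at (246,228). I'll rectify the image for exact centring and yaw.

Add to h.py:
```python
def rect(c,cx,cy,z,h,px,fish,ang=0):
    n=int(2*h/px); a=-h+np.arange(n)*px; U,V=np.meshgrid(a,a); co,si=np.cos(ang),np.sin(ang)
    P=np.stack([cx+co*U-si*V,cy+si*U+co*V,np.full_like(U,z)],-1)-c["eye"]; q=P@rot(c["orientation"]); K=np.array(c["K"])
    x,y,w=q[...,0],-q[...,1],-q[...,2]
    if fish: r=np.hypot(x,y); t=np.arctan2(r,w); k=t/np.maximum(r,1e-9); x,y=x*k,y*k
    else: x,y=x/w,y/w
    return cv2.remap(c["color"],(K[0,0]*x+K[0,2]).astype(np.float32),(K[1,1]*y+K[1,2]).astype(np.float32),cv2.INTER_CUBIC)
```

Run:
```python
from h import *; import pickle
o=[]
for f,fi in(("w3.pkl",1),("top2.pkl",0)):
  c=pickle.load(open(f,"rb"))
  if fi: p=px2w(c,310,186,.048,True); print(p)
  for z in (.038,.058):
    r=rect(c,p[0],p[1],z,.035,.00025,fi); r=cv2.flip(r,0)
    if z<.05: cv2.circle(r,(140,140),88,(0,0,255),1)
    else:
        b=cv2.boxPoints(((140,140),(160,64),41.6)).astype(int); cv2.polylines(r,[b],True,(0,0,255))
    o.append(r)
im=np.vstack([np.hstack(o[:2]),np.hstack(o[2:])])
cv2.imwrite("pics/rect2.png",cv2.convertScaleAbs(im[:,:,::-1],alpha=1.3))
```

```text
[0.53401996 0.27442921 0.048     ]
```

View pics/rect2.png

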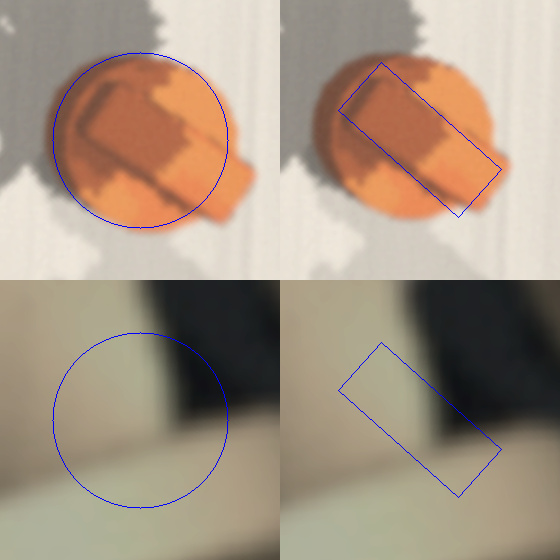

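```bash
python3 -c "
from h import *
go(.536,.274,.11)"
```

```text
tool delta [0.0054 0.0301 0.0899] dist 0.095 tooly ang 48.34 q6 -0.5
```

Scaled: -0.11 rad is -0.0175.

Call:
jog_arm --increments '[[[0.05, 0.005, 0.03, 0.02, -0.0175], [0.05, 0.005, 0.03, 0.05, -0.0175], [0.05, 0.005, 0.03, 0.09, -0.0175], [0.05, 0.005, 0.03, 0.09, -0.0175], [0.05, 0.005, 0.03, 0.09, -0.0175]]]'

```text
time: 3.35
tcp_pos: [0.5361, 0.2741, 0.1107]
tool_rot: [-0.952, -2.993, 0.001]
contact_force: [0.8, -0.1, 0.5]
grip_width: 0.0498
gripper_force: 0.0
```

Run:
```python
from h import *; import pickle
c=optics.camera("wrist"); pickle.dump(c,open("w4.pkl","wb")); s=telemetry.get_state(); print(s["tcp_pos"]); M=rot(s["tool_rot"]); a=np.arctan2(M[1,0],M[0,0])
o=[]
for z in(.038,.058):
    r=rect(c,*s["tcp_pos"][:2],z,.035,.00025,1,a)
    r=cv2.flip(r,0); cv2.drawMarker(r,(140,140),(0,0,255),0,10)
    if z<.05: cv2.circle(r,(140,140),88,(0,0,255),1)
    else: cv2.rectangle(r,(60,108),(220,172),(0,0,255),1)
    o.append(r)
cv2.imwrite("pics/rect3.png",cv2.convertScaleAbs(np.hstack(o)[:,:,::-1],alpha=1.3))
```

```text
[0.53677758 0.2745695  0.11167634]
```

View pics/rect3.png

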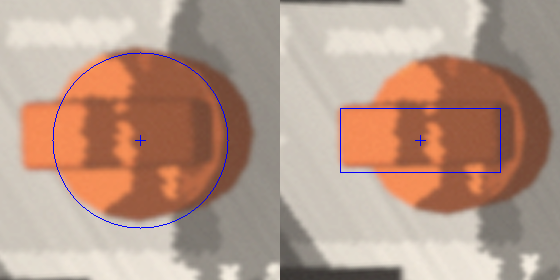

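Call:
jog_arm --increments '[[[0.05, 0, -0.001, 0.03, 0], [0.05, 0, -0.001, 0.055, 0], [0.05, 0, -0.001, 0.069, 0], [0.05, 0, -0.001, 0.069, 0], [0.03, 0, -0.001, 0.069, 0], [0.0, 0, -0.001, 0.069, 0], [0.0, 0, -0.001, 0.069, 0], [0.0, 0, -0.001, 0.069, 0]]]' --grip_n 40

```text
time: 4.2
tcp_pos: [0.5355, 0.2744, 0.0416]
tool_rot: [0.949, 2.994, 0.001]
contact_force: [-0.4, 0.3, -0.3]
grip_width: 0.021
gripper_force: 0.0
```

Call:
jog_arm --increments '[[[0, 0, 0, 0, 0], [0, 0, 0, 0, 0], [0, 0, 0, 0, 0], [0, 0, 0, -0.01, 0], [0, 0, 0, -0.05, 0], [0, 0, 0, -0.1, 0], [0, 0, 0, -0.1, 0]]]'

```text
time: 4.9
tcp_pos: [0.5382, 0.2755, 0.1476]
tool_rot: [0.947, 2.988, 0.009]
contact_force: [0.7, -0.7, -1.2]
grip_width: 0.0157
gripper_force: 40.0
```

```bash
python3 -c "
from h import *
go(.47,-.24,.14)"
```

```text
tool delta [-0.241  -0.4608  0.0052] dist 0.52 tooly ang 54.84 q6 -0.58
```

Call:
jog_arm --increments '[[[0, -0.02, -0.03, 0, 0], [0, -0.045, -0.07, 0, 0], [0, -0.07, -0.108, 0, 0], [0, -0.095, -0.146, 0, 0], [0, -0.12, -0.184, 0, 0], [0, -0.145, -0.222, 0, 0], [0, -0.17, -0.26, 0, 0], [0, -0.195, -0.298, 0, 0]]]'

```text
time: 5.7
tcp_pos: [0.5226, -0.0835, 0.1414]
tool_rot: [0.949, 2.995, 0.0]
contact_force: [0.4, 0.1, -0.2]
grip_width: 0.0154
gripper_force: 40.0
```

Call:
jog_arm --increments '[[[0, -0.025, -0.038, 0, 0], [0, -0.05, -0.076, 0, 0], [0, -0.075, -0.114, 0, 0], [0, -0.1, -0.152, 0, 0], [0, -0.106, -0.163, 0, 0], [0, -0.106, -0.163, 0, 0], [0, -0.106, -0.163, 0, 0]]]'

```text
time: 6.4
tcp_pos: [0.5155, -0.2752, 0.141]
tool_rot: [-0.949, -2.994, -0.001]
contact_force: [0.3, 0.7, -0.9]
grip_width: 0.016
gripper_force: 40.0
```

Run:
```python
from h import *; import pickle
optics.camera("wrist"); c=optics.camera("wrist"); pickle.dump(c,open("w5.pkl","wb")); s=telemetry.get_state(); print(s["tcp_pos"],s["tool_rot"]); M=rot(s["tool_rot"]); a=np.arctan2(M[1,0],M[0,0])
o=[]
for z,R0 in((.05,.046),(.056,.024),(.08,.008)):
    r=cv2.flip(rect(c,.47,-.24,z,.052,.0004,1,a),0); n=r.shape[0]//2
    cv2.drawMarker(r,(n,n),(255,0,0),0,8); cv2.circle(r,(n,n),round(R0/.0004),(255,0,0),1); o.append(r)
a=np.hstack(o)
b=cv2.resize(c["color"],(442,331)); b=np.hstack([b,np.zeros((331,a.shape[1]-442,3),np.uint8)])
cv2.imwrite("pics/rect4.png",np.vstack([a,b])[:,:,::-1]); print(a.shape); go(.47,-.24,.14)
```

```text
[ 0.51578064 -0.27448447  0.14101338] [-9.47120961e-01 -2.99495635e+00 -6.05347948e-04]
(260, 780, 3)
tool delta [0.0573 0.0019 0.001 ] dist 0.057 tooly ang 54.9 q6 -1.55
```

View pics/rect4.png

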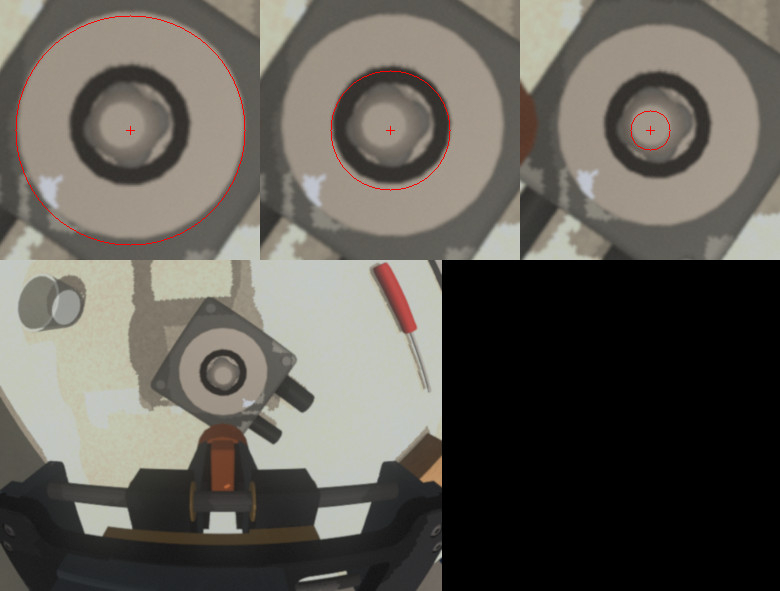

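Call:
jog_arm --increments '[[[0, 0.03, 0, 0, 0], [0, 0.057, 0, 0, 0], [0, 0.057, 0, 0, 0], [0, 0.057, 0, 0.01, 0], [0, 0.057, 0, 0.02, 0], [0, 0.057, 0, 0.025, 0], [0, 0.057, 0, 0.029, 0], [0, 0.057, 0, 0.029, 0]]]'

```text
time: 7.3
tcp_pos: [0.4685, -0.2424, 0.1108]
tool_rot: [-0.948, -2.992, -0.002]
contact_force: [-1.6, 4.1, -2.6]
grip_width: 0.0154
gripper_force: 40.0
```

Run:
```python
from h import *
go(.47,-.24,.09); c=optics.camera("scene"); x=c["color"][150:270,130:270]; cv2.imwrite("pics/sc.png",cv2.resize(x,(700,600),interpolation=cv2.INTER_CUBIC)[:,:,::-1])
print(telemetry.get_state()["contact_force"],telemetry.get_state()["ft_torque"])
```

```text
tool delta [0.0001 0.0028 0.0208] dist 0.021 tooly ang 54.82 q6 -1.55
[-2.24484088  3.47786345 -0.8731328 ] [0.92238283 0.29627772 0.00171837]
```

View pics/sc.png

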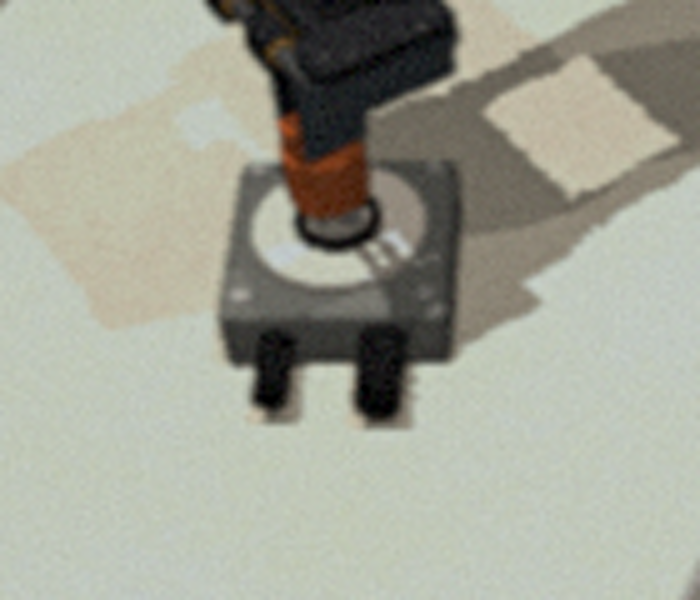

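The cap is over the spigot, with the rim just past the taper. It feels a small side force along tool +x, so I'll ease it that way.

Call:
jog_arm --increments '[[[0, 0.001, 0.0005, 0, 0], [0, 0.001, 0.0005, 0, 0]]]'

```text
time: 7.55
tcp_pos: [0.4689, -0.2424, 0.112]
tool_rot: [0.949, 2.994, -0.001]
contact_force: [-0.7, 0.3, -0.6]
grip_width: 0.0158
gripper_force: 40.0
```

Call:
jog_arm --increments '[[[0, 0.0005, 0, 0, 0], [0, 0.0005, 0, 0, 0]]]'

```text
time: 7.75
tcp_pos: [0.4685, -0.2421, 0.1121]
tool_rot: [0.949, 2.994, -0.0]
contact_force: [0.4, 0.6, -0.7]
grip_width: 0.0155
gripper_force: 40.0
```

Call:
jog_arm --increments '[[[0, 0, 0, 0.004, 0], [0, 0, 0, 0.007, 0], [0, 0, 0, 0.009, 0], [0, 0, 0, 0.009, 0]]]' --grip_n 50

```text
time: 8.15
tcp_pos: [0.4677, -0.2411, 0.1024]
tool_rot: [-0.949, -2.993, -0.002]
contact_force: [-1.2, 5.0, 0.8]
grip_width: 0.0157
gripper_force: 50.0
```

Call:
jog_arm --increments '[[[0, 0, 0, 0.003, 0], [0, 0, 0, 0.006, 0], [0, 0, 0, 0.008, 0], [0, 0, 0, 0.008, 0]]]'

```text
time: 8.55
tcp_pos: [0.4675, -0.2412, 0.094]
tool_rot: [-0.948, -2.993, -0.001]
contact_force: [-0.6, 5.0, -8.8]
grip_width: 0.0158
gripper_force: 50.0
```

Call:
jog_arm --increments '[[[0, 0, 0, 0.002, 0], [0, 0, 0, 0.003, 0], [0, 0, 0, 0.003, 0]]]'

```text
time: 8.85
tcp_pos: [0.4682, -0.2419, 0.092]
tool_rot: [-0.949, -2.995, 0.0]
contact_force: [-1.7, 2.6, 0.6]
grip_width: 0.0161
gripper_force: 50.0
```

Call:
jog_arm --increments '[[[0, 0, 0, 0.002, 0], [0, 0, 0, 0.002, 0], [0, 0, 0, 0.002, 0]]]'

```text
time: 9.15
tcp_pos: [0.4682, -0.2419, 0.0901]
tool_rot: [0.949, 2.995, -0.0]
contact_force: [-3.1, 4.0, 5.0]
grip_width: 0.0158
gripper_force: 50.0
```

Call:
jog_arm --increments '[[[0, 0, 0, 0.002, 0], [0, 0, 0, 0.002, 0], [0, 0, 0, 0.002, 0]]]'

```text
time: 9.45
tcp_pos: [0.4683, -0.242, 0.089]
tool_rot: [0.949, 2.994, -0.001]
contact_force: [-7.1, 6.8, 24.6]
grip_width: 0.0159
gripper_force: 50.0
```

Call:
jog_arm --increments '[[[0, 0.001, 0, 0, 0], [0, 0.001, 0, 0, 0], [0, 0.001, 0, 0, 0], [0, 0.001, 0, 0, 0], [0, 0.001, 0, 0, 0]]]'

```text
time: 9.95
tcp_pos: [0.4682, -0.2419, 0.0891]
tool_rot: [0.948, 2.993, -0.001]
contact_force: [-5.0, 4.9, 21.0]
grip_width: 0.0155
gripper_force: 50.0
```

Run:
```python
from h import *
c=optics.camera("scene"); x=c["color"][150:270,130:270]; cv2.imwrite("pics/sc2.png",cv2.resize(x,(700,600),interpolation=cv2.INTER_CUBIC)[:,:,::-1])
s=telemetry.get_state();print(s["contact_force"],s["tcp_pos"])
```

```text
[-3.93195804  3.99193997 20.80967879] [ 0.46818573 -0.2418668   0.08907435]
```

View pics/sc2.png

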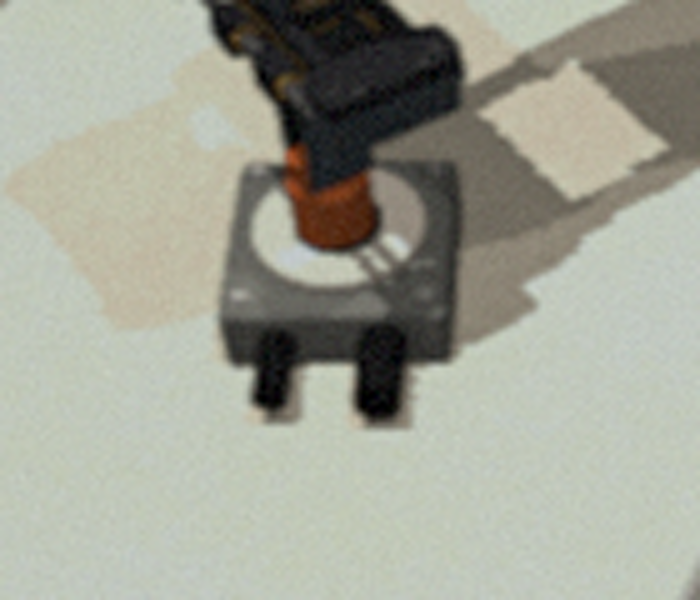

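The cap sits upright and fully down on the gasket, and the fingers are still pressing it with a steady 21 N. Handing in.

```bash
python3 -c "
from bench import env, optics, telemetry
print(env.finish_job())"
```

```text
the job is handed in; nothing more can be done
None
```

I pushed the orange cap onto the spigot until it clicked and handed the job in with it still gripped and pressed down at about 21 N, which by my reading squeezes the gasket to its stop; the hand-in gave no verdict.

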